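# Set up a melting station: nest melting pans in their water baths and set the thermostat

### The arm

A 6-joint arm with a two-finger parallel gripper is mounted at the origin on the work surface. World frame = base frame: x ahead of the robot, y to its left, z up, the work surface at z = 0. Lengths are in m, angles in degrees, forces in N, time in s.
With the tool pointing down it reaches from about 0.4 to 0.825 m from the base axis. Payload 7 kg.
Tool frame: the origin (TCP) lies at the very end of the fingers, on their centre line; the grasp point (between the pads) lies 19 mm behind it; x points along the fingers, z is the direction in which the jaws open and shut, and the axes are right-handed (so a half turn about x gives the same grasp; the last joint's range is limited). The gripper opens to 88 mm and grips with 3 to 60 N. Pads are 19 mm wide; open, the fingers measure 130 mm over their backs; the gripper's body (78 mm by 193 mm) begins 47 mm behind the grasp point.
Start: joints at [-58.207, 20.546, 0.682, 0, -70.136, -16.507], TCP at [0.178, -0.651, 0.227] pointing down, gripper open.
Joint ranges: [-176.03, 176.03], [-82.01, 121.73], [-58.28, 71.71], [-173.87, 95.51], [-174.79, -0.11], [-173.66, 173.66]. Speed limits (degrees/s): [136.94, 136.94, 172.46, 180, 180, 180].

### API

Orientations are given as [roll, pitch, yaw] about the fixed x, y, z axes, in that order (R = Rz(yaw) Ry(pitch) Rx(roll)).
In Python, from plant import * gives the robot as it stands.
- The arm moves only by the tool arm_command, never from a script. Its argument "commands" is one flat list of numbers, 5 for each row, row after row: the shift along the tool's x, y, z in mm, then the turn about the tool's x in degrees, then the opening in per cent of the stroke, from 0 (shut) to 100 (fully open). A call has 1 to 5 rows; each row shifts and turns the pose as measured when the row begins, along the tool's axes as they then stand; what a row does not reach is not made up. A row lasts 1/8 s, in which the tool goes at most 62.5 mm and 10.7 degrees, less where a joint would pass 70% of its speed; a pose out of reach is approached as far as the arm can. A call is refused whole if a number of a shift passes 62.5 or a number of a turn 10.7, either way. A call with a gripper value outside its range is refused whole. The fingers move at their own pace and stop on an object; the grip force is fixed at half the most. Time passes only in rows, so rows that do not move let the fingers close. It gives the time, the measured TCP pose, the force and the opening at its end, in the units of the state.
- get_obs(): the state, without advancing time (a new reading comes with each control period).
- snapshot(name): name is "scene" or "top" or "wrist"; returns a dict with "frame" (384x512x3 uint8, blue, green, red), "fov_y" (degrees; the focal length in pixels is half the picture's height over the tangent of half this angle, whatever the lens; pixels are square), "cx", "cy" (the principal point, pixels), "world_to_cam" (4x4, takes a point from world to camera coordinates). Camera axes: x right, y up, looking along -z (the intrinsics and any distortion apply to the point x, -y, -z); pixel columns grow to the right and rows downward; lengths in m; the calibration is good to about 2 mm. A picture is of the moment at which its call begins. There is no depth.
- close_job(): hands the job in, once; it reports no verdict.
The state is a dict: "clock": time; "joint_pos": joint angles; "qvel": joint speeds; "tau": joint torques, N m; "tool_pos": TCP position; "orientation": TCP orientation; "force": force on the tool from outside, world axes, zero at the start; "moment": the same for the moment, N m; "opening": finger opening in m.
Only numpy, scipy, OpenCV 4.12 (cv2) and the standard library are available. Lean on these libraries where they do the work, as an engineer would, in place of code of your own. Each camera call takes 0.05 s, during which the arm holds its last target. There are 200 camera calls.

### The job

Get the melting station ready: take every amber bottle out of the bath pans and stand it upright in the blue tray, and nest each white melting pan in a bath pan of its own on the hot plate, sitting flat on the bath pan's floor with its yellow handle turned well clear of the blue one. Only when all that is loaded, turn the thermostat knob up to 60 on its scale of 0 to 100 (the green tick). Leave the bath pans standing on the heating plate and do not disturb the glass beaker that stands among the pans.

Things in the scene. Friction and masses are not known exactly. Their poses are not given: they have to be found in the camera images.
- plate_center (a point): Three-place hot plate, fixed: white housing 150 x 490 mm, aluminium heating plate 140 x 364 mm with three ring-marked places in a row. This point: centre of the heating plate's top, 70 mm above the bench, also the middle place; the others lie 120 mm off along its own +y and -y. Its z is up, x across the hot plate, away from the robot. At its -y end a control deck (62 mm high) with the dial.
- thermostat (a joint): Thermostat knob: black disc 44 mm across with an upright finger bar 42 x 14 mm, 32 mm tall. Value: rad turned clockwise seen from above, from 0 on the scale. 11 ticks run clockwise over 270 degrees from 0 (red tick) to 100: 0.471 rad per 10; 60 (thick green tick) is 2.827 rad. Stops at 0 and 4.712. Light friction (0.04 N m), stays where left. Starts between 0 and 20.
- thermostat_grip (a point): On the knob's upright axis, at the height to grip the finger bar (99 mm above the bench; the bar's top is 7 mm higher). It turns with the knob: x runs along the finger bar, the white pointer line lies on its -x end.
- tray_floor (a point): Blue plastic bottle tray between robot and hot plate, fixed: 88 x 230 mm outside, walls 4 mm thick and 24 mm high, floor 4 mm thick. This point: centre of its inner floor; y is its long direction, x the short one. Inside 80 x 222 mm: room for three bottles in a row.
- bath1_center (a point): Bath pan, stainless steel with blue handle, loose, 0.4 kg, standing on the hot plate: round, 84 mm across at the foot, 104 mm at the rim, 44 mm high, walls and floor 3 mm, open on top, empty but for the bottle standing in it. This point: on its axis, half-way up (22 mm above its underside). x points along the handle, z up.
- bath1_tip (a point): End of this bath pan's blue handle, 102 mm from the pan's axis. The handle (12 mm wide, 9 mm thick) starts just under the rim and rises outwards at 25 degrees, its end up to 69 mm above the pan's underside, so nothing can lie flat across it.
- bath2_center (a point): Bath pan, stainless steel with blue handle, loose, 0.4 kg, standing on the hot plate: round, 84 mm across at the foot, 104 mm at the rim, 44 mm high, walls and floor 3 mm, open on top, empty but for the bottle standing in it. This point: on its axis, half-way up (22 mm above its underside). x points along the handle, z up.
- bath2_tip (a point): End of this bath pan's blue handle, 102 mm from the pan's axis. The handle (12 mm wide, 9 mm thick) starts just under the rim and rises outwards at 25 degrees, its end up to 69 mm above the pan's underside, so nothing can lie flat across it.
- bath3_center (a point): Bath pan, stainless steel with blue handle, loose, 0.4 kg, standing on the hot plate: round, 84 mm across at the foot, 104 mm at the rim, 44 mm high, walls and floor 3 mm, open on top, empty but for the bottle standing in it. This point: on its axis, half-way up (22 mm above its underside). x points along the handle, z up.
- bath3_tip (a point): End of this bath pan's blue handle, 102 mm from the pan's axis. The handle (12 mm wide, 9 mm thick) starts just under the rim and rises outwards at 25 degrees, its end up to 69 mm above the pan's underside, so nothing can lie flat across it.
- pan1_center (a point): Melting pan, white enamel with yellow handle, loose, about 0.2 kg, standing on the bench; 2 or 3 of the three are there. Round, 58 mm across at the foot, 76 mm at the rim, 50 mm high, walls and floor 3 mm. This point: on its axis, half-way up (25 mm above its underside); seated on a bath pan's floor it is 6 mm above the bath pan's centre point. x points along the handle, z up.
- pan1_tip (a point): End of this melting pan's yellow handle, 110 mm from the axis. The handle (12 mm wide, 9 mm thick) leaves the rim and rises 8 degrees; 72 mm from the axis, a good place to pinch it from above, its middle is 51 mm above the pan's underside. Nested, it passes 3 mm over the bath pan's rim; over the bath pan's rising handle it would jam and the pan stay tilted.
- pan2_center (a point): Melting pan, white enamel with yellow handle, loose, about 0.2 kg, standing on the bench; 2 or 3 of the three are there. Round, 58 mm across at the foot, 76 mm at the rim, 50 mm high, walls and floor 3 mm. This point: on its axis, half-way up (25 mm above its underside); seated on a bath pan's floor it is 6 mm above the bath pan's centre point. x points along the handle, z up.
- pan2_tip (a point): End of this melting pan's yellow handle, 110 mm from the axis. The handle (12 mm wide, 9 mm thick) leaves the rim and rises 8 degrees; 72 mm from the axis, a good place to pinch it from above, its middle is 51 mm above the pan's underside. Nested, it passes 3 mm over the bath pan's rim; over the bath pan's rising handle it would jam and the pan stay tilted.
- pan3_center (a point): Melting pan, white enamel with yellow handle, loose, about 0.2 kg, standing on the bench; 2 or 3 of the three are there. Round, 58 mm across at the foot, 76 mm at the rim, 50 mm high, walls and floor 3 mm. This point: on its axis, half-way up (25 mm above its underside); seated on a bath pan's floor it is 6 mm above the bath pan's centre point. x points along the handle, z up.
- pan3_tip (a point): End of this melting pan's yellow handle, 110 mm from the axis. The handle (12 mm wide, 9 mm thick) leaves the rim and rises 8 degrees; 72 mm from the axis, a good place to pinch it from above, its middle is 51 mm above the pan's underside. Nested, it passes 3 mm over the bath pan's rim; over the bath pan's rising handle it would jam and the pan stay tilted.
- bottle1_center (a point): Amber glass bottle, black screw cap, loose, 0.18 kg, at the start upright on the floor of a bath pan (73 mm above the bench). 52 mm across, 92 mm tall; the cap, 37 mm across, is the topmost 22 mm. This point: on its axis half-way up (46 mm above its underside), z up; the middle of the cap is 35 mm above it.
- bottle2_center (a point): Amber glass bottle, black screw cap, loose, 0.18 kg, at the start upright on the floor of a bath pan (73 mm above the bench). 52 mm across, 92 mm tall; the cap, 37 mm across, is the topmost 22 mm. This point: on its axis half-way up (46 mm above its underside), z up; the middle of the cap is 35 mm above it.
- bottle3_center (a point): Amber glass bottle, black screw cap, loose, 0.18 kg, at the start upright on the floor of a bath pan (73 mm above the bench). 52 mm across, 92 mm tall; the cap, 37 mm across, is the topmost 22 mm. This point: on its axis half-way up (46 mm above its underside), z up; the middle of the cap is 35 mm above it.
- beaker: Empty glass beaker, 68 mm across and 88 mm tall, loose on the bench among the pans: a bystander. Origin under its centre.
Not all that is in view belongs to the job. Leave any red look-alike of the part that bears bottle3_center alone. Leave any purple look-alike of the part that bears bottle2_center alone.

How it is judged (in metres and radians):
On the way, in this order (a step that is already met when the one before it is completed fails the run):
1. every bottle stands in the tray and every melting pan is nested flat in a bath pan with its handle clear (x of bottle1_center in the frame of tray_floor between -0.04 and 0.04 m and y of bottle1_center in the frame of tray_floor between -0.11 and 0.11 m and z of each of bottle1_center, bottle2_center, bottle3_center in the frame of tray_floor below 0.051 m and angle between each of bottle1_center, bottle2_center, bottle3_center's own z axis and vertical below 0.1 rad and x of bottle2_center in the frame of tray_floor between -0.04 and 0.04 m and y of bottle2_center in the frame of tray_floor between -0.11 and 0.11 m and x of bottle3_center in the frame of tray_floor between -0.04 and 0.04 m and y of bottle3_center in the frame of tray_floor between -0.11 and 0.11 m and ((horizontal distance between pan1_center and bath1_center below 0.013 m and z of pan1_center in the frame of bath1_center between 0.003 and 0.009 m and horizontal distance between pan1_tip and bath1_tip above 0.055 m) or (horizontal distance between pan1_center and bath2_center below 0.013 m and z of pan1_center in the frame of bath2_center between 0.003 and 0.009 m and horizontal distance between pan1_tip and bath2_tip above 0.055 m) or (horizontal distance between pan1_center and bath3_center below 0.013 m and z of pan1_center in the frame of bath3_center between 0.003 and 0.009 m and horizontal distance between pan1_tip and bath3_tip above 0.055 m)) and angle between each of pan1_center, pan2_center, pan3_center's own z axis and vertical below 0.07 rad and ((horizontal distance between pan2_center and bath1_center below 0.013 m and z of pan2_center in the frame of bath1_center between 0.003 and 0.009 m and horizontal distance between pan2_tip and bath1_tip above 0.055 m) or (horizontal distance between pan2_center and bath2_center below 0.013 m and z of pan2_center in the frame of bath2_center between 0.003 and 0.009 m and horizontal distance between pan2_tip and bath2_tip above 0.055 m) or (horizontal distance between pan2_center and bath3_center below 0.013 m and z of pan2_center in the frame of bath3_center between 0.003 and 0.009 m and horizontal distance between pan2_tip and bath3_tip above 0.055 m)) and ((horizontal distance between pan3_center and bath1_center below 0.013 m and z of pan3_center in the frame of bath1_center between 0.003 and 0.009 m and horizontal distance between pan3_tip and bath1_tip above 0.055 m) or (horizontal distance between pan3_center and bath2_center below 0.013 m and z of pan3_center in the frame of bath2_center between 0.003 and 0.009 m and horizontal distance between pan3_tip and bath2_tip above 0.055 m) or (horizontal distance between pan3_center and bath3_center below 0.013 m and z of pan3_center in the frame of bath3_center between 0.003 and 0.009 m and horizontal distance between pan3_tip and bath3_tip above 0.055 m))), for 0.3 s.
2. after that, the thermostat is turned to 60 (value of joint thermostat between 2.687 and 2.967 rad), for 0.2 s.
At the end, for the whole second after the job is handed in: Bottles upright (0.1 rad) on the tray floor; each melting pan on a bath pan's floor (centres within 13 mm, height 3 mm, tilt 0.07 rad), handle ends over 55 mm apart; bath pans flat on the plate, within 40 mm of its centre line; dial at 60, plus or minus 3; all released, at rest (all of step 1 and all of step 2 and x of bath1_center in the frame of plate_center between -0.04 and 0.04 m and y of bath1_center in the frame of plate_center between -0.16 and 0.16 m and z of bath1_center in the frame of plate_center between 0.018 and 0.026 m and angle between each of bath1_center, bath2_center, bath3_center's own z axis and vertical below 0.07 rad and x of bath2_center in the frame of plate_center between -0.04 and 0.04 m and y of bath2_center in the frame of plate_center between -0.16 and 0.16 m and z of bath2_center in the frame of plate_center between 0.018 and 0.026 m and x of bath3_center in the frame of plate_center between -0.04 and 0.04 m and y of bath3_center in the frame of plate_center between -0.16 and 0.16 m and z of bath3_center in the frame of plate_center between 0.018 and 0.026 m); the robot touches nothing.
It fails at once if the glass beaker is knocked over or pushed more than 50 mm (distance of beaker from where it was at the start of the episode above 0.05 m or angle between beaker's own z axis and vertical above 0.5 rad).
Of pan1, pan2, pan3 only 2 to 3 are there at a start; the rules pass over those that are not, and their reading is None.
At some moment in a run one of pan1, pan2, pan3 may be knocked a few centimetres aside while the robot is not near it.
Once in a run the grip may slacken for a moment while it holds something.
It also fails if it takes over 200 s, if anything falls off the work surface, if the arm or the gripper's body presses on something with over 40 N, if the wrist force passes 120 N, or if a joint passes its speed limit or range.

## Working session

There is one attempt and no reset: what is moved stays moved. The work goes in short steps, Python scripts to look and compute and a tool call to move; the robot and the scene stay as the last step left them, time stands still between calls to the robot, and variables do not carry over. Pictures are saved under pics/ and viewed, about 12 in all and at most 16, crops included, and the job is handed in when it is done.

Besides the shell and the picture viewer there is one more tool, called after ">>>" by a JSON object that holds its "api" and its "payload", one argument or row to a line. arm_command: Moves the arm, as the interface text tells. Its arguments: {"type":"object","properties":{"commands":{"type":"array"}},"required":["commands"]}

```bash
mkdir -p pics; ls; cat > h.py <<'E'
from plant import *
import numpy as np, cv2
def snap(n,f=None):
    s=snapshot(n)
    if f: cv2.imwrite('pics/'+f,s['frame'])
    return s
def ray(s,u,v):
    f=s['frame'].shape[0]/2/np.tan(np.radians(s['fov_y']/2))
    d=np.array([(u-s['cx'])/f,-(v-s['cy'])/f,-1])
    W=np.array(s['world_to_cam']);R=W[:3,:3];return -R.T@W[:3,3],R.T@d
def onz(s,u,v,z):
    o,d=ray(s,u,v);return o+d*(z-o[2])/d[2]
def proj(s,p):
    f=s['frame'].shape[0]/2/np.tan(np.radians(s['fov_y']/2))
    W=np.array(s['world_to_cam']);c=W[:3,:3]@np.array(p)+W[:3,3]
    return np.array([s['cx']+f*c[0]/-c[2], s['cy']-f*c[1]/-c[2]])
E
python3 - <<'E'
from h import *
for n in('scene','top','wrist'):
    s=snap(n,n+'0.png');print({k:v for k,v in s.items() if k!='frame'})
print(get_obs())
a=[cv2.imread(f'pics/{n}0.png') for n in('scene','top')]
cv2.imwrite('pics/top0b.png',cv2.resize(a[1],(800,600),interpolation=2))
cv2.imwrite('pics/scene0b.png',cv2.resize(a[0],(800,600),interpolation=2))
E
```

```text
pics
{'fov_y': 42.08675799606356, 'cx': 260.46363400000655, 'cy': 194.06668413549852, 'world_to_cam': array([[ 0.15659715,  0.98750032, -0.01790128, -0.08294686],
       [-0.6930668 ,  0.12278303,  0.71033987,  0.25867825],
       [ 0.70365882, -0.09883042,  0.70363116, -1.92852457],
       [ 0.        ,  0.        ,  0.        ,  1.        ]])}
{'fov_y': 44.49719168398199, 'cx': 263.2208101291418, 'cy': 197.92440253834235, 'world_to_cam': array([[-0.02653259, -0.99927969,  0.02713159, -0.01567283],
       [ 0.99860381, -0.02525493,  0.04639634, -0.50760345],
       [-0.04567771,  0.02832472,  0.99855458, -1.35114757],
       [ 0.        ,  0.        ,  0.        ,  1.        ]])}
{'fov_y': 67.2219315290057, 'cx': 250.5512427187896, 'cy': 193.0033814625102, 'world_to_cam': array([[-0.26376297,  0.96458449,  0.00242102,  0.6739325 ],
       [-0.93105091, -0.25393563, -0.26203223,  0.03162591],
       [-0.25213744, -0.07136849,  0.96505609, -0.39122569],
       [ 0.        ,  0.        ,  0.        ,  1.        ]])}
{'clock': 0.15, 'joint_pos': array([-5.82063327e+01,  2.05827484e+01,  6.48220177e-01, -1.36473596e-02,
       -7.01359417e+01, -1.65051220e+01]), 'qvel': array([ 0.06052914, -0.04639754,  0.16597589,  0.06229713,  0.11776535,
        0.0164304 ]), 'tau': array([-1.21223908e-03, -5.83274639e+01,  2.93288630e+01,  7.00117931e+00,
        8.77478218e-03, -1.34824509e-04]), 'tool_pos': array([ 0.17784684, -0.65078994,  0.22585084]), 'orientation': array([  6.1870186 ,  89.92837122, 111.47091881]), 'force': array([0.65480655, 0.74490255, 0.70434423]), 'moment': array([ 0.01350796, -0.0218785 , -0.04006201]), 'opening': 0.08730853671752757}
```

View pics/top0b.png

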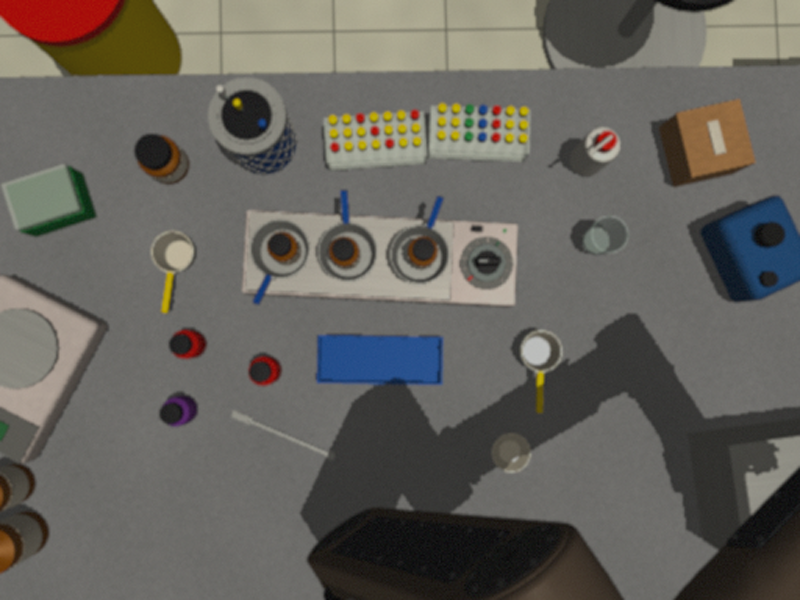

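View pics/scene0b.png

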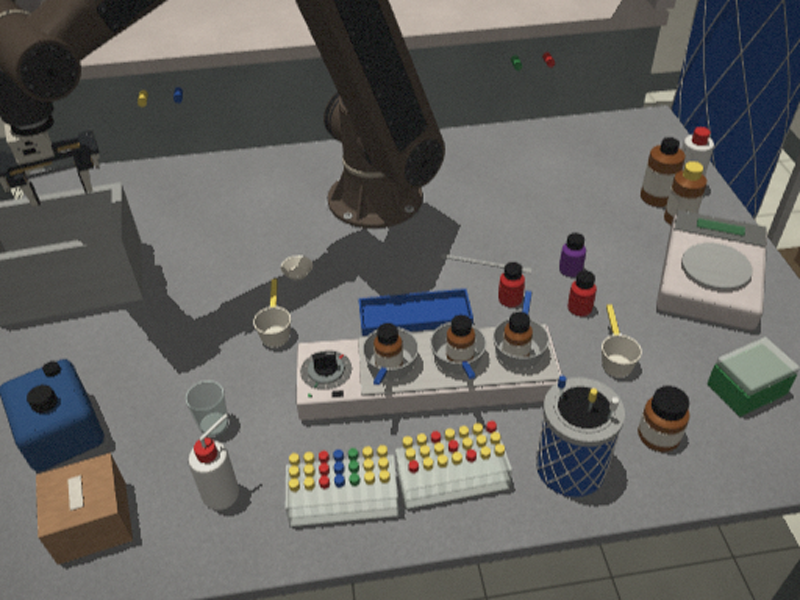

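Top view (800 px picture): the amber bottles with black caps that I want are in the bath pans at (283,247), (344,250), (422,250). Possible mix-ups:
- red bottles at (187,343) and (264,369), and a purple one at (178,410)
- a big amber jar at (158,155), and amber stock bottles at (10,490) and (20,540)
- an empty glass dish at (510,452)

The yellow-handled pans are at (173,250) and (540,350), so there are two. The beaker is at (605,237) and the knob at (487,262).

```bash
cat > m.py <<'E'
from h import *
def blobs(s,lo,hi,amin=25,roi=None):
    h=cv2.cvtColor(s['frame'],cv2.COLOR_BGR2HSV);m=cv2.inRange(h,np.array(lo),np.array(hi))
    if roi: k=np.zeros_like(m);x0,y0,x1,y1=roi;k[y0:y1,x0:x1]=255;m&=k
    n,l,st,c=cv2.connectedComponentsWithStats(m)
    return [(c[i],st[i],np.argwhere(l==i)[:,::-1]) for i in range(1,n) if st[i,4]>=amin]
E
python3 - <<'E'
from m import *
s=snap('top');np.set_printoptions(precision=3,suppress=True)
print('blue')
for c,st,p in blobs(s,(100,150,40),(130,255,255),20,(140,100,300,260)):
    r=cv2.minAreaRect(p.astype(np.float32)); print(c,st[4],[onz(s,*q,.028 if st[4]>1000 else .125)[:2] for q in cv2.boxPoints(r)])
print('yellow')
for c,st,p in blobs(s,(20,120,60),(35,255,255),15,(90,140,400,290)):
    r=cv2.minAreaRect(p.astype(np.float32)); print(c,st[4],[onz(s,*q,.053)[:2] for q in cv2.boxPoints(r)])
print('dark caps')
for c,st,p in blobs(s,(0,0,0),(180,255,45),30,(160,130,330,190)):
    print(c,st, onz(s,*c,.165))
s2=snap('scene')
for n,b in(('scene',s2),('top',s)):
  pass
# crops for close check
f=s['frame'];cv2.imwrite('pics/c1.png',cv2.resize(f[110:260,85:385],(800,400),interpolation=2))
E
```

```text
blue
[220.298 132.088] 57 [array([0.706, 0.087]), array([0.705, 0.079]), array([0.654, 0.081]), array([0.654, 0.089])]
[277.925 135.34 ] 53 [array([ 0.646, -0.057]), array([ 0.693, -0.076]), array([ 0.691, -0.082]), array([ 0.644, -0.063])]
[167.273 185.182] 55 [array([0.523, 0.243]), array([0.567, 0.22 ]), array([0.564, 0.212]), array([0.519, 0.235])]
[242.316 229.781] 2295 [array([0.379, 0.147]), array([0.464, 0.143]), array([ 0.453, -0.081]), array([ 0.368, -0.077])]
yellow
[106.899 186.957] 139 [array([0.512, 0.421]), array([0.584, 0.41 ]), array([0.582, 0.396]), array([0.509, 0.407])]
[345.134 250.254] 134 [array([ 0.389, -0.25 ]), array([ 0.389, -0.264]), array([ 0.316, -0.261]), array([ 0.316, -0.247])]
dark caps
[178.756 156.185] [172 150  14  13 135] [0.613 0.19  0.165]
[219.124 159.223] [213 153  13  13 121] [0.603 0.087 0.165]
[269.526 158.115] [265 153  12  13  78] [ 0.603 -0.044  0.165]
[311.31  166.425] [304 162  16  11  87] [ 0.579 -0.151  0.165]
```

View pics/c1.png

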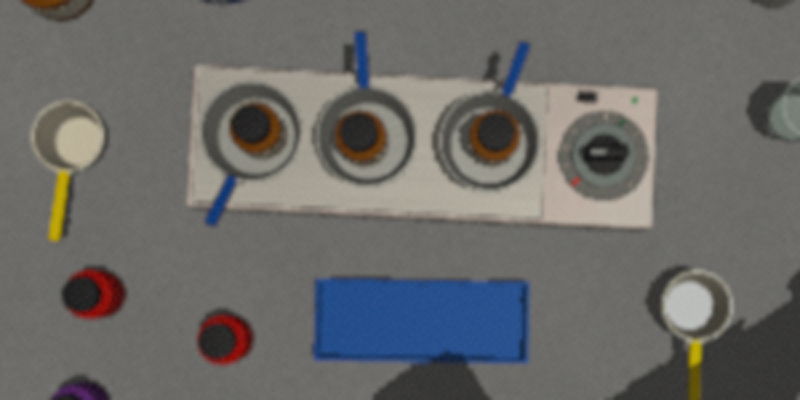

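```bash
cat >> m.py <<'E'
from scipy.spatial.transform import Rotation as Ro
np.set_printoptions(precision=1,suppress=True)
def tool():
    o=get_obs();R=Ro.from_euler('xyz',o['orientation'],degrees=True).as_matrix();return o,np.array(o['tool_pos']),R
def go(tgt,jaw=None):
    """tool-frame delta mm to world tgt; turn about tool x so jaw axis has world angle jaw (deg, mod 180)"""
    o,p,R=tool();d=R.T@(np.array(tgt)-p)*1000
    a=np.degrees(np.arctan2(R[1,2],R[0,2]));t=0
    if jaw is not None: t=(a-jaw+90)%180-90   # + turn about x(down)= clockwise
    print('pos',p*1000,'jaw',round(a,1),'delta',d,'turn',round(t,1),'j6',round(o['joint_pos'][5],1),'F',o['force'],'open',round(o['opening']*1000,1))
E
python3 - <<'E'
from m import *
t=snap('top');s=snap('scene')
def tri(a,b):
    o1,d1=ray(t,*a);o2,d2=ray(s,*b);k=np.linalg.lstsq(np.c_[d1,-d2],o2-o1,rcond=None)[0]
    q1,q2=o1+k[0]*d1,o2+k[1]*d2;return (q1+q2)/2*1000,np.linalg.norm(q1-q2)*1000
C=lambda u,v:(u/2.6667+85,v/2.6667+110)
for n,u,v,z in(('cap1',251,125,.165),('cap2',359,131,.165),('cap3',495,131,.165),('bath1',251,130,.114),('bath2',364,136,.114),('bath3',487,140,.114),('knob',603,152,.106),('disc',603,155,.067),('red',574,183,.063),('pan1',68,135,.05),('pan2',697,305,.05)):
    print(n,onz(t,*C(u,v),z)*1000)
for n,a,b in(('cap1',C(251,125),(518,322)),('cap2',C(359,131),(461,325)),('cap3',C(495,131),(388,333)),('knob',C(603,152),(326,362))):
    print(n,tri(a,np.array(b)/1.5625))
hp=[onz(t,*C(*q),.062)*1000 for q in((195,65),(657,90),(652,228),(187,205))];print(hp)
go([.613,.187,.25],0)
E
```

```text
cap1 [611.3 189.3 165. ]
cap2 [603.1  85.4 165. ]
cap3 [600.1 -46.3 165. ]
bath1 [613.3 197.  114. ]
bath2 [604.6  83.7 114. ]
bath3 [597.7 -40.3 114. ]
knob [ 583.6 -158.7  106. ]
disc [ 584.7 -163.8   67. ]
red [ 556.3 -132.7   63. ]
pan1 [621.  398.5  50. ]
pan2 [ 424.4 -261.    50. ]
cap1 (array([613.1, 191.9, 153. ]), np.float64(1.4865753116958866))
cap2 (array([604.6,  87.6, 155.3]), np.float64(3.315815667454843))
cap3 (array([601.5, -44.8, 155.7]), np.float64(3.884132921446683))
knob (array([ 586.3, -160.5,   82.7]), np.float64(2.634156213988385))
[array([690.1, 262. ,  62. ]), array([ 653. , -223.9,   62. ]), array([ 506.8, -213.8,   62. ]), array([543.1, 272.7,  62. ])]
pos [ 177.9 -651.   226.4] jaw 105.3 delta [ -23.4 -640.6  693.7] turn -74.7 j6 -16.5 F [0.2 0.6 0.3] open 87.5
```

>>> {"api": "arm_command", "payload": {
  "commands": [-60,0,0,0,68,-20,-40,43,0,68,0,-42,45,0,68,0,-42,45,0,68,0,-42,45,0,68]
}}

```text
clock: 0.98
tool_pos: [0.2923, -0.4335, 0.3069]
orientation: [-2.9, 89.8, 102.0]
force: [0.9, 0.7, 0.3]
opening: 0.0597
```

>>> {"api": "arm_command", "payload": {
  "commands": [0,-42,45,0,68,0,-42,45,0,68,0,-42,45,0,68,0,-42,45,0,68,0,-42,45,0,68]
}}

```text
clock: 1.6
tool_pos: [0.438, -0.1568, 0.3098]
orientation: [-83.8, 89.7, 21.0]
force: [1.3, -0.8, -0.0]
opening: 0.0594
```

```bash
python3 - <<'E'
from m import *
go([.612,.191,.25],86)
E
```

```text
pos [ 438.  -156.8  309.8] jaw 104.9 delta [  61.4 -257.2  291.3] turn 18.9 j6 -79.7 F [ 1.3 -0.8 -0. ] open 59.4
```

>>> {"api": "arm_command", "payload": {
  "commands": [5,-41,46,0,68,5,-41,46,0,68,5,-41,46,0,68,5,-41,46,0,68,5,-41,46,0,68]
}}

```text
clock: 2.22
tool_pos: [0.5769, 0.1226, 0.2893]
orientation: [-87.9, 89.3, 17.1]
force: [0.9, -0.9, 0.5]
opening: 0.0595
```

>>> {"api": "arm_command", "payload": {
  "commands": [5,-40,46,0,68,0,-15,18,0,68,0,0,0,9,68,0,0,0,9,68,0,0,0,0,68]
}}

```text
clock: 2.85
tool_pos: [0.6147, 0.2058, 0.2816]
orientation: [-76.6, 89.5, 10.3]
force: [-0.5, -0.0, -1.1]
opening: 0.0595
```

```bash
python3 - <<'E'
from m import *
go([.612,.191,.135],86)
s=snap('wrist','w1.png')
print(np.linalg.inv(s['world_to_cam'])[:3,3])
for p in((.612,.191,.165),(.604,.087,.165)): print(proj(s,p))
E
```

```text
pos [614.7 205.8 281.6] jaw 86.9 delta [146.5   3.  -15.2] turn 0.9 j6 -129.0 F [-0.5 -0.  -1.1] open 59.5
[0.5 0.2 0.4]
[235.4 187.5]
[128.7 185.2]
```

View pics/w1.png

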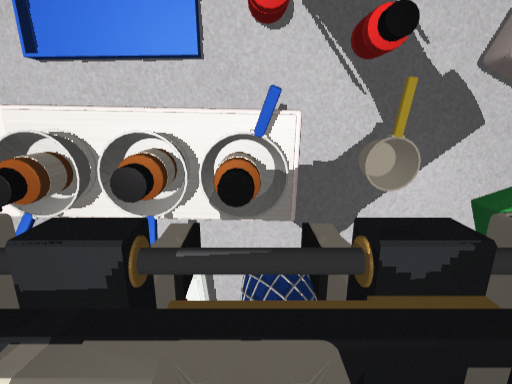

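Wrist view: cap 1 is at (237,188) and cap 2 at (130,183). Both are within 2 px of where my positions project, so the choice and the points hold. Descending and gripping.

>>> {"api": "arm_command", "payload": {
  "commands": [0,3,-15,0,68,45,0,0,0,68,50,0,0,0,68,45,0,0,0,68,0,0,0,0,68]
}}

```text
clock: 3.52
tool_pos: [0.6122, 0.1869, 0.1414]
orientation: [-71.2, 89.3, 16.4]
force: [-0.2, -0.4, 0.7]
opening: 0.0598
```

```bash
python3 - <<'E'
from m import *
go([.612,.191,.135],86)
E
```

```text
pos [612.2 186.9 141.4] jaw 87.6 delta [6.4 0.4 4. ] turn 1.6 j6 -127.1 F [-0.2 -0.4  0.7] open 59.8
```

>>> {"api": "arm_command", "payload": {
  "commands": [6,0,4,0,68,0,0,0,0,20,0,0,0,0,20,0,0,0,0,20,0,0,0,0,20]
}}

```text
clock: 4.15
tool_pos: [0.6155, 0.1921, 0.1423]
orientation: [-67.2, 88.7, 20.6]
force: [-0.4, -0.4, -0.9]
opening: 0.036
```

>>> {"api": "arm_command", "payload": {
  "commands": [-30,0,0,0,20,-45,0,0,0,20,-45,0,0,0,20,0,0,0,0,20]
}}

```text
clock: 4.65
tool_pos: [0.6122, 0.1908, 0.2649]
orientation: [-68.1, 88.9, 19.7]
force: [0.3, 0.3, -1.7]
opening: 0.0364
```

```bash
python3 - <<'E'
from m import *
y=np.array([.049,.9988]);c=np.array([.418,.033])
for k in(.08,0,-.08): print(c+k*y)
p=c+.08*y
go([*p,.25],87)
E
```

```text
[0.4 0.1]
[0.4 0. ]
[ 0.4 -0. ]
pos [612.2 190.8 264.9] jaw 87.8 delta [ 10.9 187.4 -85.3] turn 0.8 j6 -127.2 F [ 0.3  0.3 -1.7] open 36.4
```

>>> {"api": "arm_command", "payload": {
  "commands": [0,50,-22,0,20,0,50,-22,0,20,0,50,-22,0,20,0,30,-15,0,20,0,0,0,0,20]
}}

```text
clock: 5.28
tool_pos: [0.4221, 0.1138, 0.256]
orientation: [-67.1, 89.2, 20.7]
force: [0.5, -0.3, -1.3]
opening: 0.0363
```

```bash
python3 - <<'E'
from m import *
go([.422,.113,.074],87)
E
```

```text
pos [422.1 113.8 256. ] jaw 87.7 delta [182.    2.4  -1.8] turn 0.7 j6 -133.7 F [ 0.5 -0.3 -1.3] open 36.3
```

>>> {"api": "arm_command", "payload": {
  "commands": [50,2,-1,0,20,55,0,-1,0,20,50,0,0,0,20,0,0,0,0,20,0,0,0,0,20]
}}

```text
clock: 5.9
tool_pos: [0.4252, 0.1145, 0.099]
orientation: [-65.1, 89.0, 22.7]
force: [-0.0, -0.4, 0.0]
opening: 0.0364
```

```bash
python3 - <<'E'
from m import *
go([.422,.113,.074],87)
E
```

```text
pos [425.2 114.5  99. ] jaw 87.8 delta [25.   3.6 -1.8] turn 0.8 j6 -133.7 F [-0.  -0.4  0. ] open 36.4
```

>>> {"api": "arm_command", "payload": {
  "commands": [18,3,-1,0,20,5,0,0,0,20,4,0,0,0,20,0,0,0,0,20]
}}

```text
clock: 6.4
tool_pos: [0.4267, 0.1165, 0.0774]
orientation: [-61.8, 88.4, 26.1]
force: [-0.8, -2.6, -2.3]
opening: 0.0362
```

```bash
python3 - <<'E'
from m import *
go([.422,.113,.073],87)
E
```

```text
pos [426.7 116.5  77.4] jaw 87.9 delta [ 4.3  4.7 -3.7] turn 0.9 j6 -133.9 F [-0.8 -2.6 -2.3] open 36.2
```

>>> {"api": "arm_command", "payload": {
  "commands": [0,4,-6,0,20,5,0,0,0,20,3,0,0,0,20,0,0,0,0,20]
}}

```text
clock: 6.9
tool_pos: [0.4251, 0.1115, 0.0724]
orientation: [-62.6, 88.1, 25.4]
force: [-0.3, -0.2, -1.5]
opening: 0.0369
```

```bash
python3 - <<'E'
from m import *
go([.422,.113,.073],87)
E
```

```text
pos [425.1 111.5  72.4] jaw 88.0 delta [-0.7  3.1  1.4] turn 1.0 j6 -133.7 F [-0.3 -0.2 -1.5] open 36.9
```

>>> {"api": "arm_command", "payload": {
  "commands": [2,0,0,0,20,2,0,0,0,20,0,0,0,0,58,0,0,0,0,58,0,0,0,0,58]
}}

```text
clock: 7.52
tool_pos: [0.4265, 0.1121, 0.0696]
orientation: [-64.0, 88.0, 24.1]
force: [0.9, 0.5, 0.2]
opening: 0.0505
```

```bash
python3 - <<'E'
from m import *
go([.604,.087,.25],87)
E
```

```text
pos [426.5 112.1  69.6] jaw 88.1 delta [-174.9 -183.9  -16.4] turn 1.1 j6 -133.7 F [0.9 0.5 0.2] open 50.5
```

>>> {"api": "arm_command", "payload": {
  "commands": [-40,0,0,0,58,-60,0,0,0,58,-60,0,0,0,58,0,-50,-4,0,68,0,-50,-4,0,68]
}}

```text
clock: 8.15
tool_pos: [0.5209, 0.0985, 0.2392]
orientation: [-63.8, 87.8, 24.5]
force: [-0.8, 0.7, 0.7]
opening: 0.0591
```

>>> {"api": "arm_command", "payload": {
  "commands": [0,-50,-4,0,68,0,-35,-4,0,68,0,0,0,0,68]
}}

```text
clock: 8.52
tool_pos: [0.6107, 0.0869, 0.24]
orientation: [-63.4, 87.9, 24.8]
force: [-0.7, 0.5, -1.0]
opening: 0.0593
```

```bash
cat >> m.py <<'E'
def tilt(): 
    o,p,R=tool();print('tool x axis *100',R[:,0]*100)
E
python3 - <<'E'
from m import *
go([.604,.087,.137],87);tilt()
s=snap('wrist','w2.png')
h=cv2.cvtColor(s['frame'],cv2.COLOR_BGR2HSV)
for p in((.604,.087,.165),(.601,-.046,.165),(.4255,.112,.096)): print(proj(s,p))
for c,st,p in blobs(s,(0,0,0),(180,255,70),300,(60,90,512,215)): print(c,st,onz(s,*(st[:2]+st[2:4]/2),.165)*1000)
E
```

```text
pos [610.7  86.9 240. ] jaw 88.2 delta [102.7  10.2  -1.9] turn 1.2 j6 -118.1 F [-0.7  0.5 -1. ] open 59.3
tool x axis *100 [  3.4   1.6 -99.9]
[249.2 192.2]
[ 88.8 194.3]
[269.9 -24.8]
[ 88.5 144.5] [ 71 129  34  30 535] [559.8 -38.6 165. ]
[390.8 159.5] [372 144  34  44 656] [585.7 202.4 165. ]
[248.2 189.2] [ 227  166   44   47 1614] [601.7  86.9 165. ]
[ 92.3 190.1] [  66  168   54   46 1925] [598.3 -42.  165. ]
```

View pics/w2.png

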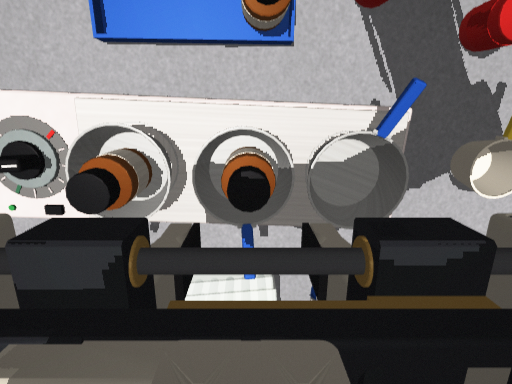

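The tray now holds bottle 1 at the top of the picture, about (265,12). Cap 2 is at (248,189) and cap 3 at (92,190). Knob on the left: its pointer is at about (5,163), near the red tick at (50,133). Next, bottle 2.

>>> {"api": "arm_command", "payload": {
  "commands": [45,9,-1,0,68,48,0,0,0,68,15,0,0,0,68,0,0,0,0,20,0,0,0,0,20]
}}

```text
clock: 9.2
tool_pos: [0.6024, 0.0892, 0.1327]
orientation: [-63.3, 87.7, 25.0]
force: [-0.7, 0.4, -0.7]
opening: 0.0503
```

>>> {"api": "arm_command", "payload": {
  "commands": [0,0,0,0,20,0,0,0,0,20]
}}

```text
clock: 9.45
tool_pos: [0.6035, 0.0898, 0.1352]
orientation: [-63.3, 87.5, 25.0]
force: [-0.5, -0.3, -1.3]
opening: 0.0503
```

```bash
python3 - <<'E'
from m import *
go([.603,.087,.137],87);tilt()
E
```

```text
pos [603.5  89.8 135.2] jaw 88.4 delta [-1.9  0.3 -2.8] turn 1.4 j6 -118.6 F [-0.5 -0.3 -1.3] open 50.3
tool x axis *100 [  4.    1.9 -99.9]
```

>>> {"api": "arm_command", "payload": {
  "commands": [-4,0,-2,0,68,-6,0,0,0,68,0,0,0,0,20,0,0,0,0,20,0,0,0,0,20]
}}

```text
clock: 10.07
tool_pos: [0.604, 0.0876, 0.1477]
orientation: [-63.8, 87.3, 24.6]
force: [-0.0, 0.2, 0.9]
opening: 0.036
```

```bash
python3 - <<'E'
from m import *
go([.603,.087,.142],87);tilt()
E
```

```text
pos [604.   87.6 147.7] jaw 88.4 delta [ 5.6  1.2 -0.8] turn 1.4 j6 -118.4 F [-0.   0.2  0.9] open 36.0
tool x axis *100 [  4.3   2.  -99.9]
```

>>> {"api": "arm_command", "payload": {
  "commands": [-45,0,0,0,20,-55,0,0,0,20,-35,0,0,0,20,0,55,-17,0,20,0,55,-17,0,20]
}}

```text
clock: 10.7
tool_pos: [0.4861, 0.0542, 0.2774]
orientation: [-63.1, 87.8, 25.2]
force: [-0.4, -0.3, -0.3]
opening: 0.0364
```

>>> {"api": "arm_command", "payload": {
  "commands": [0,55,-17,0,20,0,25,-10,0,20,0,0,0,0,20]
}}

```text
clock: 11.08
tool_pos: [0.3992, 0.0275, 0.2733]
orientation: [-61.1, 87.7, 27.2]
force: [0.8, -0.0, -2.5]
opening: 0.0363
```

```bash
python3 - <<'E'
from m import *
go([.422,.032,.079],87);tilt()
E
```

```text
pos [399.2  27.5 273.3] jaw 88.3 delta [195.1 -15.9   1.5] turn 1.3 j6 -124.6 F [ 0.8 -0.  -2.5] open 36.3
tool x axis *100 [  3.5   1.8 -99.9]
```

>>> {"api": "arm_command", "payload": {
  "commands": [50,-14,1,0,20,55,0,0,0,20,50,0,0,0,20,15,0,0,0,20,0,0,0,0,20]
}}

```text
clock: 11.7
tool_pos: [0.4233, 0.0326, 0.1]
orientation: [-61.7, 87.5, 26.6]
force: [-0.1, -0.4, -1.1]
opening: 0.0361
```

```bash
python3 - <<'E'
from m import *
go([.422,.032,.078],87);tilt()
E
```

```text
pos [423.3  32.6 100. ] jaw 88.3 delta [21.9  2.1 -1.1] turn 1.3 j6 -123.4 F [-0.1 -0.4 -1.1] open 36.1
tool x axis *100 [  3.9   1.9 -99.9]
```

>>> {"api": "arm_command", "payload": {
  "commands": [16,2,0,0,20,5,0,0,0,20,3,0,0,0,20,0,0,0,0,56,0,0,0,0,56]
}}

```text
clock: 12.32
tool_pos: [0.428, 0.0354, 0.0803]
orientation: [-63.6, 87.0, 24.9]
force: [-0.8, 0.1, 0.4]
opening: 0.0475
```

```bash
python3 - <<'E'
from m import *
go([.6,-.044,.25],87);tilt()
E
```

```text
pos [428.   35.4  80.3] jaw 88.5 delta [-163.1 -181.8  -70.9] turn 1.5 j6 -123.5 F [-0.8  0.1  0.4] open 47.5
tool x axis *100 [  4.7   2.2 -99.9]
```

>>> {"api": "arm_command", "payload": {
  "commands": [-40,0,0,0,56,-60,0,0,0,56,-60,0,0,0,56,0,-55,-20,0,68,0,-55,-20,0,68]
}}

```text
clock: 12.95
tool_pos: [0.5305, -0.0105, 0.2577]
orientation: [-64.9, 86.2, 23.9]
force: [0.6, 0.9, 0.6]
opening: 0.0585
```

>>> {"api": "arm_command", "payload": {
  "commands": [0,-55,-20,0,68,0,-18,-10,0,68,0,0,0,0,68]
}}

```text
clock: 13.32
tool_pos: [0.6081, -0.045, 0.2622]
orientation: [-65.4, 86.1, 23.3]
force: [-0.0, -0.5, 0.3]
opening: 0.06
```

```bash
python3 - <<'E'
from m import *
go([.6,-.044,.145],87);tilt()
s=snap('wrist','w3.png')
for p in((.6,-.044,.165),): print(proj(s,p))
for c,st,p in blobs(s,(0,0,0),(180,255,70),300,(60,90,512,215)): print(c,st,onz(s,*(st[:2]+st[2:4]/2),.165)*1000)
E
```

```text
pos [608.1 -45.  262.2] jaw 88.7 delta [116.5  15.4  -2.6] turn 1.7 j6 -104.8 F [-0.  -0.5  0.3] open 60.0
tool x axis *100 [  6.3   2.7 -99.8]
[248.6 180.6]
[441.4  94. ] [407  90  65  11 545] [530.6 117.9 165. ]
[216.1 157.6] [203 119  49  78 868] [578.7 -62.1 165. ]
[423.9 156.5] [409 127  53  73 863] [589.1 125.4 165. ]
[488.1 161.5] [ 458  127   54   76 2509] [591.8 171.7 165. ]
[143.4 150.1] [ 117  132   53   36 1256] [ 569.7 -134.2  165. ]
[393.4 165.7] [ 376  142   32   54 1151] [593.   86.2 165. ]
[286.4 168.2] [276 155  19  35 309] [593.4 -10.6 165. ]
[244.8 179.3] [ 225  158   41   43 1397] [598.8 -46.8 165. ]
```

View pics/w3.png

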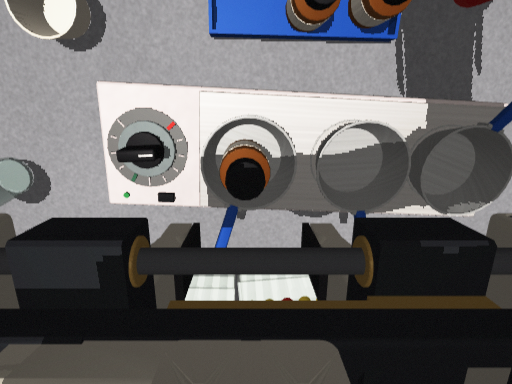

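Cap 3 is at (245,179), so the bottle is at about (0.599, -0.047). Two bottles stand in the tray at the top. On the knob, the white pointer end is at the left.

>>> {"api": "arm_command", "payload": {
  "commands": [50,15,-4,0,68,60,0,0,0,68,7,0,0,0,68,0,0,0,0,68]
}}

```text
clock: 13.88
tool_pos: [0.599, -0.0433, 0.1471]
orientation: [-66.7, 85.7, 22.2]
force: [-0.3, -0.9, 0.3]
opening: 0.0596
```

```bash
python3 - <<'E'
from m import *
go([.6,-.0465,.146],87);tilt()
E
```

```text
pos [599.  -43.3 147.1] jaw 88.9 delta [ 1.  -1.  -3.2] turn 1.9 j6 -104.8 F [-0.3 -0.9  0.3] open 59.6
tool x axis *100 [  6.9   2.8 -99.7]
```

>>> {"api": "arm_command", "payload": {
  "commands": [0,0,-3,0,20,0,0,0,0,20,0,0,0,0,20,-45,0,0,0,20,-55,0,0,0,20]
}}

```text
clock: 14.5
tool_pos: [0.5908, -0.0491, 0.2499]
orientation: [-65.8, 85.8, 23.0]
force: [1.1, 0.3, -2.2]
opening: 0.0362
```

>>> {"api": "arm_command", "payload": {
  "commands": [-35,0,0,0,20,0,0,0,0,20]
}}

```text
clock: 14.75
tool_pos: [0.5896, -0.0502, 0.2912]
orientation: [-67.2, 85.4, 21.6]
force: [0.4, -0.6, -2.9]
opening: 0.0359
```

```bash
python3 - <<'E'
from m import *
go([.420,-.045,.25],87);tilt()
E
```

```text
pos [589.6 -50.2 291.2] jaw 88.9 delta [ 28.6 172.3   0.7] turn 1.9 j6 -104.6 F [ 0.4 -0.6 -2.9] open 35.9
tool x axis *100 [  7.5   3.  -99.7]
```

>>> {"api": "arm_command", "payload": {
  "commands": [10,57,0,0,20,10,58,0,0,20,10,57,0,0,20,60,0,0,0,20,55,0,0,0,20]
}}

```text
clock: 15.38
tool_pos: [0.4244, -0.0416, 0.1317]
orientation: [-66.1, 84.8, 22.7]
force: [1.0, 0.5, -2.6]
opening: 0.0357
```

```bash
python3 - <<'E'
from m import *
go([.420,-.046,.079],87);tilt()
E
```

```text
pos [424.4 -41.6 131.7] jaw 88.9 delta [52.   8.6 -6.4] turn 1.9 j6 -112.1 F [ 1.   0.5 -2.6] open 35.7
tool x axis *100 [  8.4   3.5 -99.6]
```

>>> {"api": "arm_command", "payload": {
  "commands": [42,9,-6,0,20,9,0,0,0,20,4,0,0,0,20,0,0,0,0,56,0,0,0,0,56]
}}

```text
clock: 16.0
tool_pos: [0.4218, -0.0461, 0.0767]
orientation: [-68.4, 84.6, 20.7]
force: [-0.6, -0.4, 0.3]
opening: 0.048
```

```bash
python3 - <<'E'
from m import *
go([.36,-.255,.15],87);tilt()
s=snap('top','t2.png')
for c,st,p in blobs(s,(20,120,60),(35,255,255),15,(60,140,420,290)):
    r=cv2.minAreaRect(p.astype(np.float32)); print(c,st[4],[onz(s,*q,.053)[:2]*1000 for q in cv2.boxPoints(r)])
cv2.imwrite('pics/c2.png',cv2.resize(s['frame'][110:300,85:405],(800,475),interpolation=2))
E
```

```text
pos [421.8 -46.1  76.7] jaw 89.1 delta [ -85.4   51.2 -207.2] turn 2.1 j6 -111.6 F [-0.6 -0.4  0.3] open 48.0
tool x axis *100 [  8.8   3.3 -99.6]
[106.8 187.2] 138 [array([511.9, 421.5]), array([584.4, 409.7]), array([581.8, 395.1]), array([509.2, 407. ])]
[345.1 250.8] 128 [array([ 389.2, -249.6]), array([ 388.9, -261. ]), array([ 313.2, -258.3]), array([ 313.6, -247. ])]
```

View pics/c2.png

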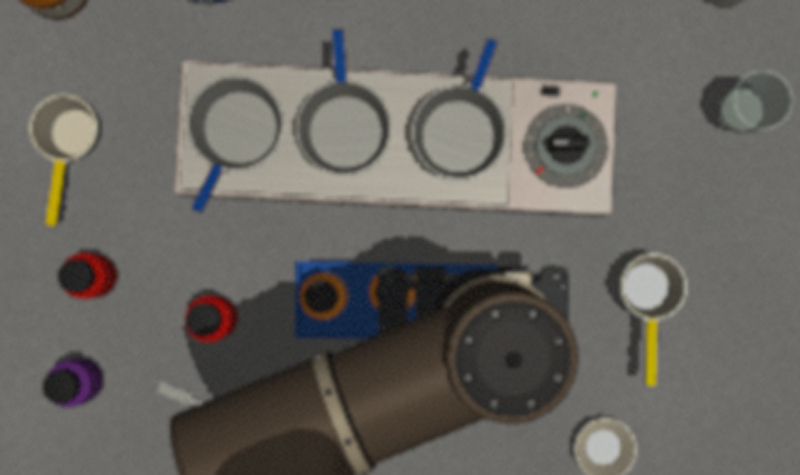

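The bottle tray now holds all three. Pan 2's handle runs from (652,320) to (652,383) and pan 1's from (58,165) to (52,225). There is a handle-less round white dish at (603,447); I'll check that one.

>>> {"api": "arm_command", "payload": {
  "commands": [-50,0,0,0,56,-50,0,0,0,56,0,15,-58,0,56,0,15,-60,0,56,0,15,-60,0,56]
}}

```text
clock: 16.68
tool_pos: [0.3662, -0.2272, 0.1699]
orientation: [-69.9, 84.5, 19.8]
force: [2.2, 0.0, 0.1]
opening: 0.0489
```

```bash
python3 - <<'E'
from m import *
go([.353,-.2555,.034],88);tilt()
s=snap('scene');a=cv2.resize(s['frame'][130:240,150:290],(700,550),interpolation=2)
w=snap('wrist');
for c,st,p in blobs(w,(20,120,60),(35,255,255),100): print(c,st,[onz(w,*q,.053)[:2]*1000 for q in cv2.boxPoints(cv2.minAreaRect(p.astype(np.float32)))])
b=np.zeros((600,800,3),np.uint8);b[:300,:400]=cv2.resize(w['frame'],(400,300));b[:300,400:]=cv2.resize(a,(400,300));b[300:,:]=cv2.resize(s['frame'][150:300,170:370],(800,600))[100:400]
cv2.imwrite('pics/w4.png',b)
E
```

```text
pos [ 366.2 -227.2  169.9] jaw 89.8 delta [133.2  25.2 -32.7] turn 1.8 j6 -80.6 F [2.2 0.  0.1] open 48.9
tool x axis *100 [  9.    3.2 -99.5]
[224.1 165.9] [217 130  16  75 948] [array([ 386.6, -264.9]), array([ 314.1, -257.9]), array([ 314.8, -245.8]), array([ 387.6, -251.7])]
```

View pics/w4.png

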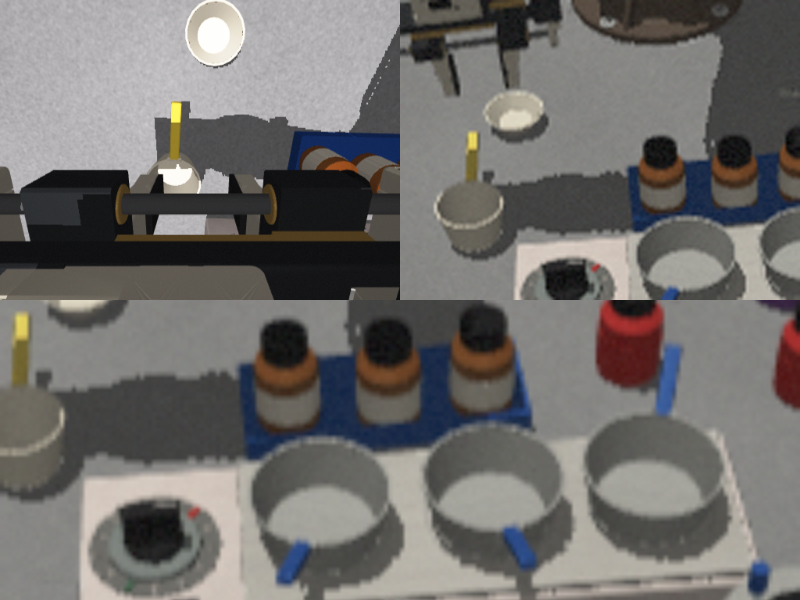

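The round white object is a shallow dish with no handle, so it isn't a melting pan. All three bottles stand upright in the tray. Next is pan 2.

>>> {"api": "arm_command", "payload": {
  "commands": [20,25,-33,2,56,55,0,0,0,56,45,0,0,0,56]
}}

```text
clock: 17.15
tool_pos: [0.3501, -0.2634, 0.046]
orientation: [-70.0, 84.3, 16.7]
force: [0.5, -0.4, -0.9]
opening: 0.0492
```

```bash
python3 - <<'E'
from m import *
go([.353,-.2555,.033],88);tilt()
E
```

```text
pos [ 350.1 -263.4   46. ] jaw 86.8 delta [13.5 -1.3  7.6] turn -1.2 j6 -75.3 F [ 0.5 -0.4 -0.9] open 49.2
tool x axis *100 [  9.5   2.8 -99.5]
```

>>> {"api": "arm_command", "payload": {
  "commands": [13,-1,8,0,56,0,0,0,0,10,0,0,0,0,0,0,0,0,0,0,0,0,0,0,0]
}}

```text
clock: 17.77
tool_pos: [0.3511, -0.2544, 0.0312]
orientation: [-68.3, 84.6, 18.4]
force: [0.2, -0.4, 0.2]
opening: 0.0146
```

```bash
python3 - <<'E'
from m import *
go([.353,-.2555,.033],88);tilt()
E
```

```text
pos [ 351.1 -254.4   31.2] jaw 86.8 delta [-1.6 -2.2 -0.9] turn -1.2 j6 -76.5 F [ 0.2 -0.4  0.2] open 14.6
tool x axis *100 [  8.9   3.  -99.6]
```

>>> {"api": "arm_command", "payload": {
  "commands": [-30,0,0,0,0,-60,0,0,0,0,-60,0,0,0,0,-15,0,0,0,0]
}}

```text
clock: 18.27
tool_pos: [0.334, -0.2592, 0.2006]
orientation: [-67.5, 84.7, 19.2]
force: [1.0, -0.9, -2.5]
opening: 0.0116
```

```bash
python3 - <<'E'
from m import *
go([.526,-.036,.19],88);tilt()
w=snap('wrist','w5.png')
for c,st,p in blobs(w,(20,120,60),(35,255,255),100): print(c,st,[onz(w,*q,.195)[:2]*1000 for q in cv2.boxPoints(cv2.minAreaRect(p.astype(np.float32)))])
s=snap('scene');b=np.zeros((400,800,3),np.uint8);b[:,:400]=cv2.resize(w['frame'],(400,400));b[:,400:]=cv2.resize(s['frame'][80:280,100:300],(400,400));cv2.imwrite('pics/w5.png',b)
E
```

```text
pos [ 334.  -259.2  200.6] jaw 86.8 delta [  34.  -176.8  233.2] turn -1.2 j6 -77.9 F [ 1.  -0.9 -2.5] open 11.6
tool x axis *100 [  8.7   3.  -99.6]
[250.8 221.8] [ 238  197   26   51 1239] [array([ 308.6, -265.3]), array([ 309.7, -250.8]), array([ 343. , -252.1]), array([ 341.8, -267.7])]
[250.8 286.8] [240 274  22  27 573] [array([ 361.8, -267.8]), array([ 362.9, -254.3]), array([ 383.7, -255.2]), array([ 382.4, -269.2])]
```

View pics/w5.png

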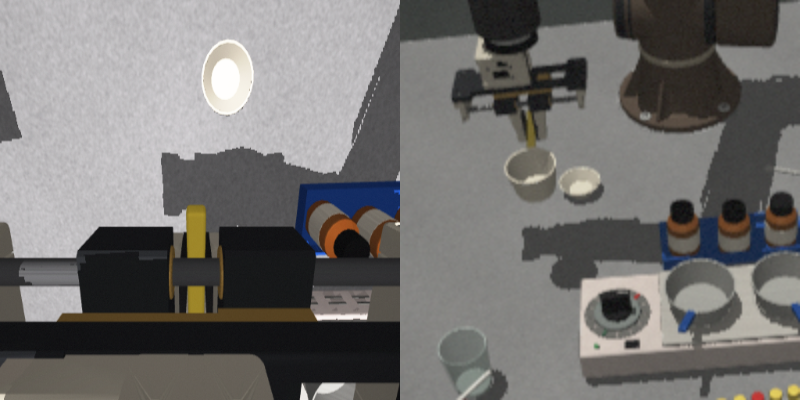

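Wrist and scene views: pan 2 hangs level from its handle, the pinch is centred, and the baths are empty. Moving it over bath 3.

>>> {"api": "arm_command", "payload": {
  "commands": [5,-36,47,0,0,5,-36,47,0,0,5,-36,47,0,0,5,-36,47,0,0,5,-33,43,0,0]
}}

```text
clock: 19.0
tool_pos: [0.525, -0.035, 0.1909]
orientation: [-64.6, 85.1, 21.5]
force: [0.3, -0.8, -1.3]
opening: 0.0117
```

```bash
python3 - <<'E'
from m import *
go([.527,-.037,.108],88);tilt()
s=snap('scene');t=snap('top')
b=np.zeros((400,800,3),np.uint8);b[:,400:]=cv2.resize(s['frame'][120:280,180:340],(400,400));b[:,:400]=cv2.resize(t['frame'][110:270,170:330],(400,400));cv2.imwrite('pics/w6.png',b)
E
```

```text
pos [525.  -35.  190.9] jaw 86.2 delta [82.7  4.3 -4.9] turn -1.8 j6 -111.0 F [ 0.3 -0.8 -1.3] open 11.7
tool x axis *100 [  7.9   3.1 -99.6]
```

View pics/w6.png

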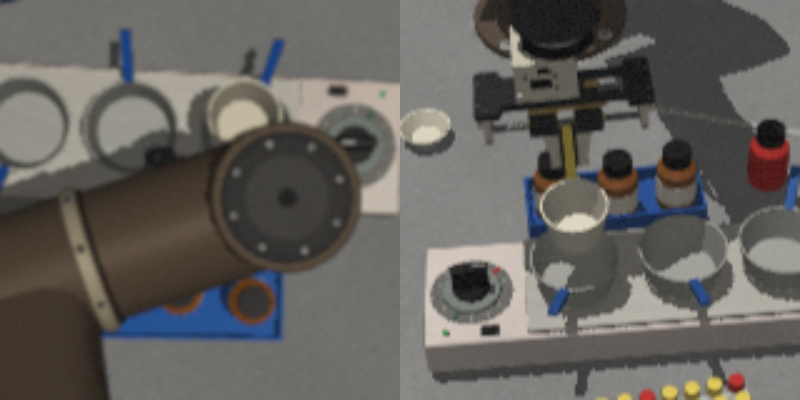

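```bash
python3 - <<'E'
from m import *
t=snap('top')
print(onz(t,268.4,156.8,.21)*1000,onz(t,246/2.5+170,78/2.5+110,.21)*1000, onz(t,267.8,162.4,.114)*1000)
m=cv2.Canny(cv2.GaussianBlur(t['frame'],(3,3),0),40,100)[138:158,250:290]
E
```

```text
[600.2 -38.8 210. ] [639.4 -39.9 210. ] [597.9 -40.8 114. ]
```

Top view: the held pan's rim sits at about (246,117) in the left picture, so its centre is at (0.601, -0.039). Bath 3 is at (0.598, -0.041), so I'll correct by a few mm and lower.

>>> {"api": "arm_command", "payload": {
  "commands": [20,9,-5,0,0,40,0,0,0,0,18,0,0,0,0,4,0,0,0,0]
}}

```text
clock: 19.65
tool_pos: [0.5174, -0.0388, 0.1021]
orientation: [-63.4, 85.6, 22.8]
force: [-5.4, 0.6, 11.2]
opening: 0.0115
```

```bash
python3 - <<'E'
from m import *
go([.522,-.037,.104],88);tilt()
E
```

```text
pos [517.4 -38.8 102.1] jaw 86.2 delta [-1.5 -4.5  2.2] turn -1.8 j6 -110.4 F [-5.4  0.6 11.2] open 11.5
tool x axis *100 [  7.1   3.  -99.7]
```

>>> {"api": "arm_command", "payload": {
  "commands": [-1,-4,1,0,0,0,0,0,0,40,0,0,0,0,40]
}}

```text
clock: 20.02
tool_pos: [0.5192, -0.0399, 0.1026]
orientation: [-63.0, 85.7, 23.0]
force: [0.3, -0.1, -0.2]
opening: 0.0261
```

```bash
python3 - <<'E'
from m import *
go([.548,.408,.19],None);tilt()
E
```

```text
pos [519.2 -39.9 102.6] jaw 86.1 delta [-72.   -3.3 451.5] turn 0 j6 -110.3 F [ 0.3 -0.1 -0.2] open 26.1
tool x axis *100 [  6.9   2.9 -99.7]
```

>>> {"api": "arm_command", "payload": {
  "commands": [-30,0,0,0,40,-55,0,0,0,40,-10,0,58,0,50,0,0,60,0,55,0,0,60,0,55]
}}

```text
clock: 20.65
tool_pos: [0.5245, 0.1347, 0.207]
orientation: [-61.8, 85.6, 23.7]
force: [2.0, 0.4, -0.6]
opening: 0.048
```

>>> {"api": "arm_command", "payload": {
  "commands": [0,0,60,0,55,0,0,60,0,55,0,0,60,0,55,0,0,60,5,55,0,0,25,0,55]
}}

```text
clock: 21.28
tool_pos: [0.5458, 0.4087, 0.2179]
orientation: [-55.9, 85.4, 24.6]
force: [0.2, -0.9, 0.1]
opening: 0.0484
```

```bash
python3 - <<'E'
from m import *
go([.548,.408,.033],81);tilt()
w=snap('wrist');t=snap('top');s=snap('scene')
for c,st,p in blobs(w,(20,120,60),(35,255,255),100): print(c,st,[onz(w,*q,.053)[:2]*1000 for q in cv2.boxPoints(cv2.minAreaRect(p.astype(np.float32)))])
b=np.zeros((600,800,3),np.uint8);b[:300,:400]=cv2.resize(w['frame'],(400,300));b[:300,400:]=cv2.resize(t['frame'],(400,300));b[300:,:400]=cv2.resize(t['frame'][110:230,150:310],(400,300));b[300:,400:]=cv2.resize(s['frame'][170:290,180:340],(400,300));cv2.imwrite('pics/w7.png',b)
E
```

```text
pos [545.8 408.7 217.9] jaw 80.6 delta [184.5   9.9  -8.6] turn -0.4 j6 -155.1 F [ 0.2 -0.9  0.1] open 48.4
tool x axis *100 [  7.2   3.3 -99.7]
[243.5 169.4] [237 139  14  63 664] [array([509.8, 405.9]), array([511.1, 417.7]), array([583.6, 410.1]), array([582.1, 397.3])]
```

View pics/w7.png

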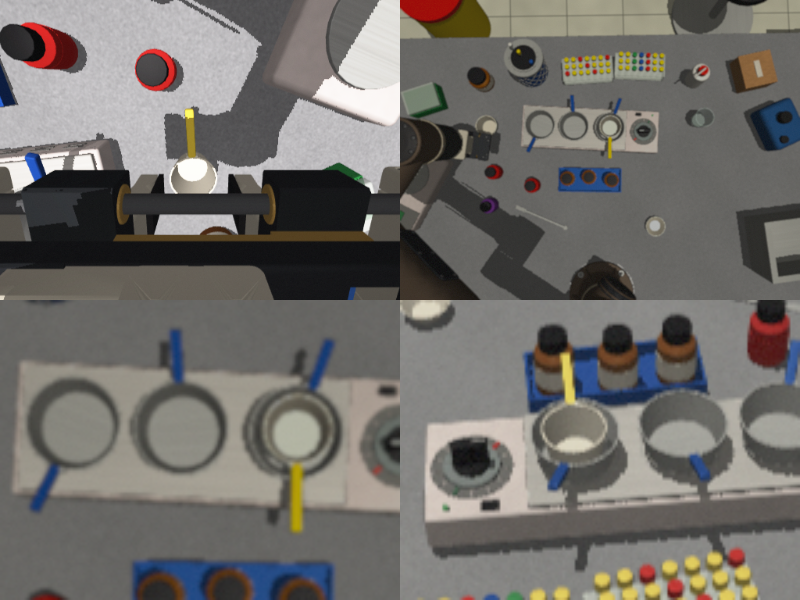

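Pan 2 is nested flat in bath 3, with its handle toward the robot and the blue one pointing away. Pan 1 hasn't been knocked. Its handle in the wrist view runs from (190,112) to (192,158).

>>> {"api": "arm_command", "payload": {
  "commands": [55,10,-8,0,55,60,0,0,0,55,50,0,0,0,55,10,0,0,0,55]
}}

```text
clock: 21.92
tool_pos: [0.5486, 0.4033, 0.0416]
orientation: [-54.5, 85.2, 25.9]
force: [0.4, -0.4, 0.2]
opening: 0.0483
```

```bash
python3 - <<'E'
from m import *
go([.548,.4075,.032],82);tilt()
E
```

```text
pos [548.6 403.3  41.6] jaw 80.5 delta [9.7 2.  3.6] turn -1.5 j6 -156.0 F [ 0.4 -0.4  0.2] open 48.3
tool x axis *100 [  7.6   3.7 -99.6]
```

>>> {"api": "arm_command", "payload": {
  "commands": [10,2,4,0,55,0,0,0,0,0,0,0,0,0,0,0,0,0,0,0,0,0,0,0,0]
}}

```text
clock: 22.55
tool_pos: [0.5506, 0.4101, 0.0382]
orientation: [-52.5, 84.7, 27.9]
force: [-0.4, -0.2, -0.5]
opening: 0.0139
```

>>> {"api": "arm_command", "payload": {
  "commands": [-30,0,0,0,0,-60,0,0,0,0,-60,0,0,0,0,-25,0,0,0,0]
}}

```text
clock: 23.05
tool_pos: [0.5342, 0.4006, 0.2142]
orientation: [-54.0, 85.1, 26.4]
force: [0.2, 1.6, -2.0]
opening: 0.0114
```

```bash
python3 - <<'E'
from m import *
go([.534,.091,.19],None);tilt()
w=snap('wrist');s=snap('scene')
b=np.zeros((400,800,3),np.uint8);b[:,:400]=cv2.resize(w['frame'],(400,400));b[:,400:]=cv2.resize(s['frame'][100:260,300:460],(400,400));cv2.imwrite('pics/w8.png',b)
E
```

```text
pos [534.2 400.6 214.2] jaw 80.5 delta [  12.4  -50.4 -306.2] turn 0 j6 -155.7 F [ 0.2  1.6 -2. ] open 11.4
tool x axis *100 [  7.6   3.8 -99.6]
```

View pics/w8.png

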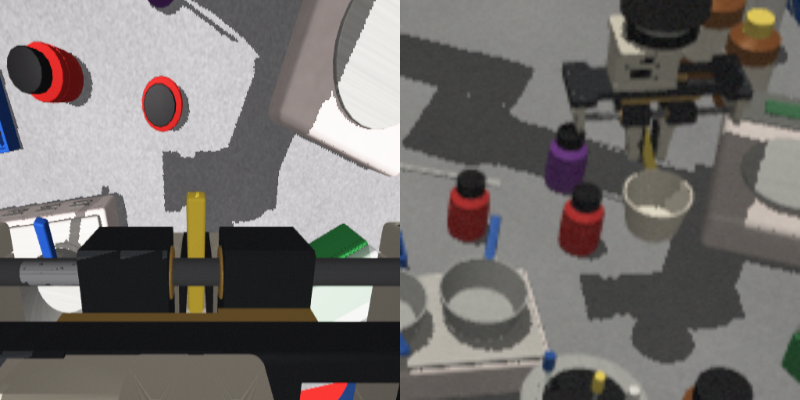

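Pan 1 is held level, with its handle centred in the fingers. Moving it over bath 2.

>>> {"api": "arm_command", "payload": {
  "commands": [1,-10,-60,0,0,1,-10,-60,0,0,1,-10,-60,0,0,1,-10,-60,0,0,1,-10,-60,0,0]
}}

```text
clock: 23.78
tool_pos: [0.5306, 0.0924, 0.19]
orientation: [-53.3, 85.5, 27.4]
force: [1.4, -1.3, -1.8]
opening: 0.0114
```

```bash
python3 - <<'E'
from m import *
go([.534,.092,.111],None);tilt()
t=snap('top');s=snap('scene')
print(onz(t,222,160.8,.114)*1000)
b=np.zeros((400,800,3),np.uint8);b[:,400:]=cv2.resize(s['frame'][120:280,220:380],(400,400));b[:,:400]=cv2.resize(t['frame'][110:270,140:300],(400,400));cv2.imwrite('pics/w9.png',b)
E
```

```text
pos [530.6  92.4 190. ] jaw 80.7 delta [79.   1.5 -3.5] turn 0 j6 -130.5 F [ 1.4 -1.3 -1.8] open 11.4
tool x axis *100 [  6.9   3.6 -99.7]
[605.1  82.3 114. ]
```

View pics/w9.png

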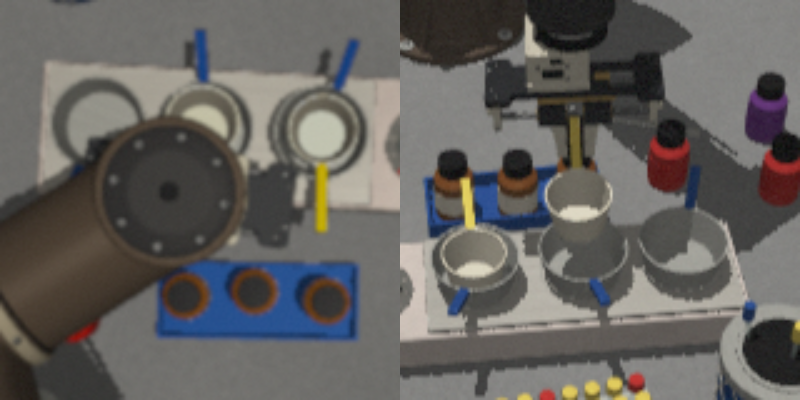

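The held pan's rim is centred at about (205,120) in the left picture. That puts it roughly 8 mm short in y and 4 mm in x relative to bath 2, and the scene view agrees. I'll correct while lowering.

>>> {"api": "arm_command", "payload": {
  "commands": [15,-2,6,0,0,38,0,1,0,0,18,0,0,0,0,5,0,0,0,0]
}}

```text
clock: 24.38
tool_pos: [0.5368, 0.1006, 0.1078]
orientation: [-52.5, 85.9, 27.9]
force: [-6.7, 0.0, 13.0]
opening: 0.0114
```

```bash
python3 - <<'E'
from m import *
go([.537,.099,.111],None);tilt()
E
```

```text
pos [536.8 100.6 107.8] jaw 80.5 delta [-3.3 -0.6 -1.4] turn 0 j6 -131.2 F [-6.7  0.  13. ] open 11.4
tool x axis *100 [  6.4   3.4 -99.7]
```

>>> {"api": "arm_command", "payload": {
  "commands": [-1,0,0,0,40,0,0,0,0,45,-35,0,0,0,55,-60,0,0,0,55,0,0,-60,-10,70]
}}

```text
clock: 25.0
tool_pos: [0.5226, 0.0434, 0.2022]
orientation: [-64.0, 85.9, 26.9]
force: [0.7, -0.7, -1.1]
opening: 0.0533
```

```bash
python3 - <<'E'
from m import *
go([.583,-.161,.16],0);tilt()
E
```

```text
pos [522.6  43.4 202.2] jaw 90.9 delta [  39.3  -54.7 -206.5] turn -89.1 j6 -115.3 F [ 0.7 -0.7 -1.1] open 53.3
tool x axis *100 [  6.3   3.2 -99.7]
```

>>> {"api": "arm_command", "payload": {
  "commands": [4,-14,-55,0,70,4,-14,-55,0,70,4,-14,-55,0,70,4,-12,-45,0,70]
}}

```text
clock: 25.5
tool_pos: [0.5843, -0.1692, 0.1867]
orientation: [-66.0, 85.4, 25.3]
force: [1.2, 0.1, 0.1]
opening: 0.0612
```

```bash
python3 - <<'E'
from m import *
go([.583,-.161,.16],0);tilt()
w=snap('wrist');t=snap('top');s=snap('scene')
print(proj(w,(.584,-.161,.106)),proj(w,(.55,-.161,.074)), proj(w,(.584,-.2,.074)))
b=np.zeros((600,800,3),np.uint8);b[:300,:400]=cv2.resize(t['frame'][110:230,150:310],(400,300));b[300:,:400]=cv2.resize(s['frame'][170:290,180:340],(400,300))
u,v=proj(w,(.584,-.161,.074)).astype(int);u0,v0=max(u-70,0),max(v-100,0);print(u0,v0);c=w['frame'][v0:v0+200,u0:u0+134];b[:,400:]=cv2.resize(c,(400,600));cv2.imwrite('pics/w10.png',b)
E
```

```text
pos [ 584.3 -169.2  186.7] jaw 91.4 delta [26.8  3.1  7.4] turn -88.6 j6 -88.6 F [1.2 0.1 0.1] open 61.2
tool x axis *100 [  7.2   3.4 -99.7]
[257.3 194. ] [256.5 147.8] [214.8 182.3]
185 82
```

View pics/w10.png

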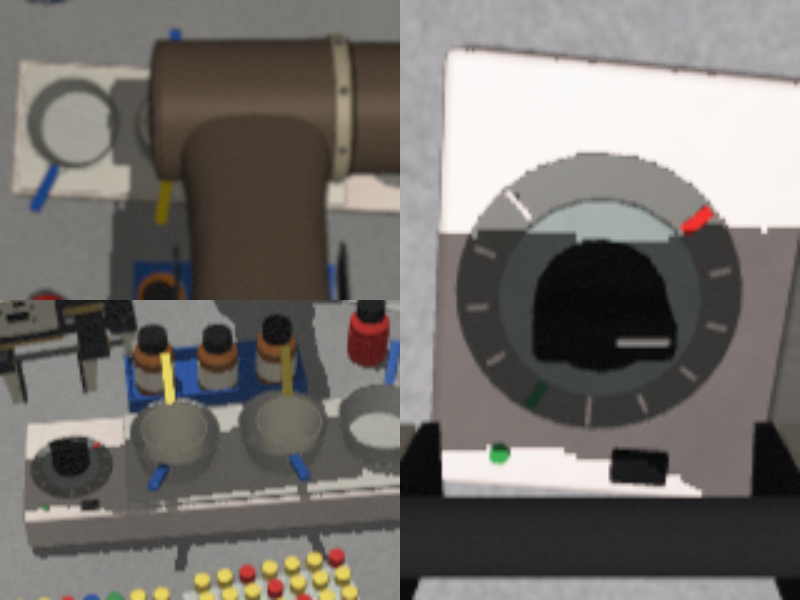

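Both pans are nested with handles clear. Dial: ring centre (600,290), red 0 at (698,218), 10 at (720,272), 20 at (717,327), green 60 at (537,393). The pointer line runs from (615,343) to (670,343) and points right, which reads about 13. So the knob needs about 126° clockwise. First a -90° turn of the tool.

```bash
python3 - <<'E'
from m import *
w=snap('wrist')
f=lambda u,v:((u-400)/2.985+185,v/3+82)
c=onz(w,*f(605,343),.106)*1000;r=onz(w,*f(600,290),.062)*1000
a,b=[onz(w,*f(*q),.106) for q in((615,343),(670,343))];g=onz(w,*f(537,393),.062)*1000
ang=lambda d:np.degrees(np.arctan2(d[1],d[0]))
print(c,r,'bar',ang(b-a),'green',ang(g-r)); go([.584,-.161,.084],ang(b-a)+90)
E
```

```text
[ 585.1 -164.2  106. ] [ 582.3 -164.    62. ] bar 90.50582462013112 green -29.448610811740913
pos [ 583.5 -168.1  186. ] jaw 91.3 delta [101.9   6.6   3.7] turn -89.2 j6 -88.8 F [ 0.  -0.5  0.3] open 61.2
```

>>> {"api": "arm_command", "payload": {
  "commands": [0,0,0,-10.5,70,0,0,0,-10.5,70,0,0,0,-10.5,70,0,0,0,-10.5,70,0,0,0,-10.5,70]
}}

```text
clock: 26.32
tool_pos: [0.5838, -0.1612, 0.1881]
orientation: [-119.5, 85.3, 25.6]
force: [0.2, 0.6, 0.0]
opening: 0.0613
```

>>> {"api": "arm_command", "payload": {
  "commands": [0,0,0,-10.5,70,0,0,0,-10.5,70,0,0,0,-10.5,70,0,0,0,-6,70]
}}

```text
clock: 26.82
tool_pos: [0.5842, -0.1545, 0.1905]
orientation: [-158.4, 85.1, 25.3]
force: [-0.6, 0.3, -0.2]
opening: 0.0615
```

```bash
python3 - <<'E'
from m import *
go([.584,-.161,.084],0);tilt()
E
```

```text
pos [ 584.2 -154.5  190.5] jaw -176.4 delta [105.8   9.8   9.1] turn 3.6 j6 2.4 F [-0.6  0.3 -0.2] open 61.5
tool x axis *100 [  7.8   3.7 -99.6]
```

>>> {"api": "arm_command", "payload": {
  "commands": [20,12,7,3,70,50,0,0,0,70,28,0,0,0,70]
}}

```text
clock: 27.2
tool_pos: [0.5887, -0.1588, 0.0948]
orientation: [-158.1, 84.5, 23.0]
force: [-0.3, -0.4, 0.8]
opening: 0.0613
```

```bash
python3 - <<'E'
from m import *
go([.5855,-.1635,.084],.5);tilt()
E
```

```text
pos [ 588.7 -158.8   94.8] jaw -179.0 delta [10.3  5.   4.3] turn 0.5 j6 0.9 F [-0.3 -0.4  0.8] open 61.3
tool x axis *100 [  8.8   3.7 -99.5]
```

>>> {"api": "arm_command", "payload": {
  "commands": [9,5,4,0,70,0,0,0,0,10,0,0,0,0,0,0,0,0,0,0,0,0,0,0,0]
}}

```text
clock: 27.82
tool_pos: [0.5866, -0.1612, 0.0879]
orientation: [-158.9, 84.4, 22.4]
force: [-0.1, 0.6, 0.7]
opening: 0.0267
```

```bash
python3 - <<'E'
from m import *
go([.5855,-.1635,.084],.5);tilt()
E
```

```text
pos [ 586.6 -161.2   87.9] jaw -178.8 delta [3.7 2.4 1.5] turn 0.7 j6 1.5 F [-0.1  0.6  0.7] open 26.7
tool x axis *100 [  9.1   3.7 -99.5]
```

Still closing; two more rows, then turning.

>>> {"api": "arm_command", "payload": {
  "commands": [1,0,0,0,0,0,0,0,0,0]
}}

```text
clock: 28.08
tool_pos: [0.5875, -0.1612, 0.0876]
orientation: [-159.3, 84.3, 22.0]
force: [3.4, 0.6, -2.6]
opening: 0.0142
```

>>> {"api": "arm_command", "payload": {
  "commands": [0,0,0,10,0,0,0,0,10,0,0,0,0,10,0]
}}

```text
clock: 28.45
tool_pos: [0.589, -0.1615, 0.0877]
orientation: [-129.3, 84.2, 21.2]
force: [2.3, -0.5, -1.2]
opening: 0.0143
```

```bash
python3 - <<'E'
from m import *
go([.5855,-.1635,.084],.5);tilt()
E
```

```text
pos [ 589.  -161.5   87.7] jaw 150.4 delta [3.3 3.7 2.3] turn -30.1 j6 -29.3 F [ 2.3 -0.5 -1.2] open 14.3
tool x axis *100 [  9.5   3.7 -99.5]
```

>>> {"api": "arm_command", "payload": {
  "commands": [0,2,1,10,0,0,0,0,10,0,0,0,0,10,0,0,0,0,10,0,0,0,0,10,0]
}}

```text
clock: 29.08
tool_pos: [0.5905, -0.1637, 0.0879]
orientation: [-79.6, 84.0, 19.3]
force: [1.4, -2.6, -0.5]
opening: 0.0135
```

```bash
python3 - <<'E'
from m import *
go([.5855,-.1635,.084],60);tilt()
E
```

```text
pos [ 590.5 -163.7   87.9] jaw 99.0 delta [3.4 5.2 0.9] turn 39.0 j6 -80.8 F [ 1.4 -2.6 -0.5] open 13.5
tool x axis *100 [  9.9   3.5 -99.4]
```

>>> {"api": "arm_command", "payload": {
  "commands": [0,3,0,10,0,0,0,0,10,0,0,0,0,10,0,0,0,0,6,0]
}}

```text
clock: 29.58
tool_pos: [0.5902, -0.1656, 0.0882]
orientation: [-44.4, 83.8, 17.3]
force: [0.5, 0.6, 1.4]
opening: 0.014
```

```bash
python3 - <<'E'
from m import *
go([.5855,-.1635,.084],60);tilt()
t=snap('top');w=snap('wrist')
b=np.zeros((400,800,3),np.uint8);b[:,:400]=cv2.resize(t['frame'][140:200,280:340],(400,400));b[:,400:]=cv2.resize(snap('scene')['frame'][200:260,175:235],(400,400));cv2.imwrite('pics/w11.png',b)
E
```

```text
pos [ 590.2 -165.6   88.2] jaw 61.9 delta [ 3.7  5.5 -0.7] turn 1.9 j6 -118.0 F [0.5 0.6 1.4] open 14.0
tool x axis *100 [ 10.3   3.2 -99.4]
```

>>> {"api": "arm_command", "payload": {
  "commands": [0,3,0,3,0,0,0,0,0,45,0,0,0,0,45,-60,0,0,0,45,-60,0,0,0,45]
}}

```text
clock: 30.35
tool_pos: [0.5735, -0.1684, 0.204]
orientation: [-40.9, 84.3, 18.7]
force: [1.6, 0.4, -0.6]
opening: 0.0392
```

```bash
python3 - <<'E'
from m import *
go([.585,-.1635,.2],60);tilt()
w=snap('wrist')
u,v=proj(w,(.584,-.163,.08)).astype(int);u0,v0=max(u-70,0),max(v-70,0);print(u0,v0);b=np.zeros((560,800,3),np.uint8)
c=w['frame'][v0:v0+140,u0:u0+140];print(c.shape);b[:,:560]=cv2.resize(c,(560,560));b[:240,560:]=cv2.resize(snap('scene')['frame'][200:260,175:235],(240,240));b[240:480,560:]=cv2.resize(w['frame'],(240,240));cv2.imwrite('pics/w12.png',b)
E
```

```text
pos [ 573.5 -168.4  204. ] jaw 59.8 delta [ 5.2 -7.1  9.7] turn -0.2 j6 -120.6 F [ 1.6  0.4 -0.6] open 39.2
tool x axis *100 [  9.5   3.2 -99.5]
181 116
(140, 140, 3)
```

View pics/w12.png

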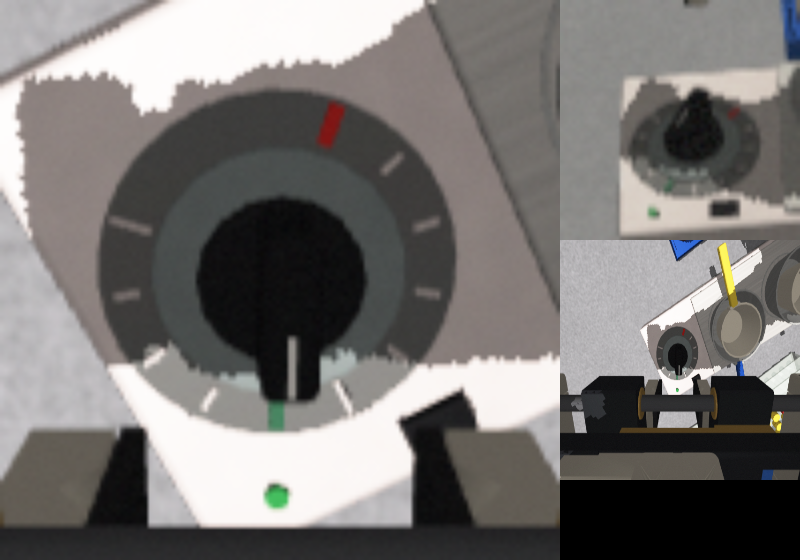

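The pointer line at (292,338)–(292,398) is parallel to the radius through the green tick at (277,415), so the dial reads 60. I'll move the arm clear and check everything.

>>> {"api": "arm_command", "payload": {
  "commands": [-50,30,-50,0,45,0,30,-52,0,45,0,30,-52,0,45,0,30,-52,0,45,0,0,0,0,45]
}}

```text
clock: 31.08
tool_pos: [0.3714, -0.2825, 0.2244]
orientation: [-43.9, 83.5, 16.4]
force: [0.7, 0.4, -0.4]
opening: 0.0393
```

```bash
python3 - <<'E'
from m import *
go([.585,-.1635,.2],60)
t=snap('top');s=snap('scene')
b=np.zeros((600,800,3),np.uint8);b[:300]=cv2.resize(t['frame'][120:255,140:500],(800,300),interpolation=2);b[300:]=cv2.resize(s['frame'][175:280,130:410],(800,300),interpolation=2);cv2.imwrite('pics/w13.png',b)
E
```

```text
pos [ 371.4 -282.5  224.4] jaw 60.4 delta [  51.3 -123.4  206.2] turn 0.4 j6 -101.8 F [ 0.7  0.4 -0.4] open 39.3
```

View pics/w13.png

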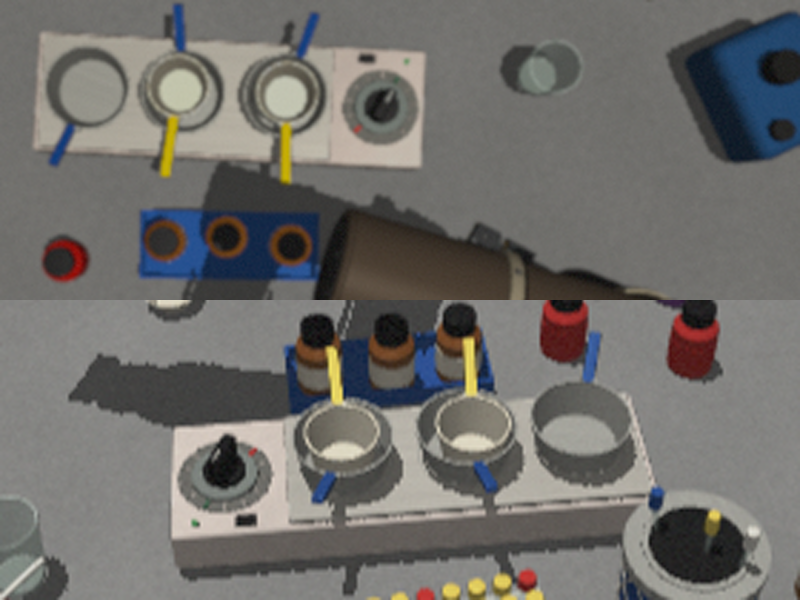

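All good: the bottles stand in the tray, both pans are nested flat, the pointer is at the green tick, and the beaker hasn't moved. Handing in.

```bash
python3 -c "
from plant import *
print(close_job())"
```

```text
the job is handed in; nothing more can be done
None
```

The job is handed in with the station set up, at about 31 s of robot time.

- **Bottles:** all three amber bottles stand upright in the blue tray.
- **Melting pans:** only two were there. Both are nested flat in bath pans (the middle one and the one next to the dial), with their yellow handles toward the robot and the blue handles pointing away.
- **Thermostat:** turned last, from about 14 to the green 60 tick. In the wrist picture the pointer lies parallel to the radius through the green tick, to within about 3° by eye.
- **Final look:** the top and scene views show the baths still on the heating plate, the beaker not visibly moved, and the arm clear of everything. I checked the final nesting and dial by eye, not by calculation.

**What went wrong or disagreed on the way:**
- **Tool tilt:** the tool drifted about 6° off vertical over the run. I allowed for it in the moves.
- **Second bottle:** the first grip caught its shoulder, so I redid it on the cap.
- **Placing pan 1:** camera and arm readings differed by about 8 mm over the bath. I corrected this before lowering.
- **Dial reading:** the starting value came out between 13 and 15 depending on how I read the ticks.

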